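Shut and bolt the parts chest

TASK

Closing time at the phone repair stall: first push the lid of the wooden parts chest fully shut, then slide the bolt on the lid all the way home into its keeper. Leave the other things on the counter where they are.

Things in the scene. Friction and masses are not known exactly. Their poses are not given: they have to be found in the camera images.
- chest: low wooden parts chest fixed to the counter, 200 mm deep (its x), 284 mm wide (its y). Origin under its centre, on the counter; z up; its front is its -x side. Lid (200 x 238 x 12 mm) hinged along the far side: hinge line parallel to y at x = +100, z = 76 mm. Closed, the lid's top is level at z = 88 mm. The steel bolt slides parallel to y at x = -20 mm, towards the keeper on the +y cheek
- lid (a joint): lid opening in rad: 0 fully closed, larger is further open (starts at 0.4 to 0.85). The front edge swings up and away towards the hinge. Stiff hinge: the lid stays where it is left and takes about 1 to 4 N at its front edge to push down
- bolt (a joint): slide of the bolt in m: 0 fully drawn, 0.055 fully home (end stop) in the keeper; it grows as the bolt slides to the chest's +y. The tip reaches the keeper's opening at about 0.026. Friction about 3 N; it stays where it is left. Starts at 0 to 0.012
- bolt_grip (a point): centre of the bolt's grip, a steel tab standing on the bolt: 14 mm along the slide, 26 mm across, 30 mm tall; its foot, this point and its top are 21, 36 and 51 mm above the lid's top face. Lid closed, it is at the chest's x = -20, z = 124 mm, y = -20 mm + the slide. The track under it is 50 mm wide, 165 mm long, 17.5 mm high (19 mm at its screw heads). Axes: y along the slide
- lid_edge (a point): middle of the lid's front edge, on its top face, 200 mm from the hinge line (closed: 12 mm above it). The top face is bare wood from this edge to 55 mm in, then comes the bolt's track (95 to 145 mm from the hinge). Moves with the lid
- keeper (a point): centre of the steel keeper's opening (32 x 23 mm, 21 mm deep along y) on the chest's +y cheek: chest x = -20, y = 131.5, z = 99.5 mm. The bridge over it is 60 mm wide, its top at z = 117 mm
- iron_mid (a point): soldering iron with a turned wooden handle, 220 mm long, 30 mm thick, lying near the chest; point at mid-length, 15 mm up; bystander
- phone_mid (a point): flat black phone, 150 x 74 x 9 mm, lying near the chest; point at its centre; bystander
- tin_mid (a point): round tin, 56 mm across, 70 mm high, beyond the chest; point at its centre; bystander
- spool_mid (a point): grey spool standing on its flange, 60 mm across, 40 mm high, beyond the chest; point at its centre; bystander
- driver_mid (a point): wood-handled screwdriver, 190 mm long, 26 mm thick, on the right of the table; point at mid-length; bystander
- brush_mid (a point): flat brush, 190 mm long, 42 mm wide, on the left of the table; point at mid-length; bystander
- mug_mid (a point): white mug, 80 mm across, 85 mm high, on the left of the table; point at its centre; bystander

How it is judged:
On the way:
1. the lid is fully shut (within 0.04 rad) while the bolt's tip is still outside the keeper (value of joint lid below 0.04 rad and value of joint bolt below 0.025 m), for 0.2 s.
At the end, for the whole second after the job is handed in: The lid is fully shut (joint lid under 0.04 rad) and the bolt is home in the keeper (joint bolt over 0.050 m of its 0.055 m), with each of the other things within 40 mm of where it started (value of joint lid below 0.04 rad and value of joint bolt above 0.05 m and distance of each of iron_mid, phone_mid, tin_mid, spool_mid, driver_mid, brush_mid, mug_mid from where it was at the start of the episode below 0.04 m); the robot touches nothing.
It fails at once if the bolt is slid out past the keeper's opening while the lid is up (over 0.08 rad) (value of joint lid above 0.08 rad and value of joint bolt above 0.03 m).
It fails at once if another thing on the counter is moved by more than 40 mm (distance of any of iron_mid, phone_mid, tin_mid, spool_mid, driver_mid, brush_mid, mug_mid from where it was at the start of the episode above 0.04 m).
It also fails if it takes over 46 s, if anything falls off the work surface, if the arm or the gripper's body presses on something with over 40 N, if the wrist force passes 120 N, or if a joint passes its speed limit or range.

ROBOT

A 6-joint arm with a two-finger parallel gripper is mounted at the origin on the work surface. World frame = base frame: x ahead of the robot, y to its left, z up, the work surface at z = 0. Lengths are in m, angles in rad, forces in N, time in s.
With the tool pointing down it reaches from about 0.35 to 0.775 m from the base axis. Payload 7.3 kg.
Tool frame: the origin (TCP) lies midway between the tips of the shut fingers; the grasp point (between the pads) lies 19 mm behind it; z points along the fingers, y is the direction in which the jaws open and shut (so a half turn about z gives the same grasp; the last joint's range is limited). The gripper opens to 92 mm and grips with 3 to 60 N. Pads are 19 mm wide; open, the fingers measure 130 mm over their backs; the gripper's body (75 mm by 190 mm) begins 47 mm behind the grasp point.
Start: joints at [-1.396, 0.342, 1.524, -0, 1.275, -0.146], TCP at [0.166, -0.498, 0.227] pointing down, gripper open.
Joint ranges: [-2.53, 2.53], [-0.77, 2.02], [0.04, 2.7], [-1, 4.14], [0.28, 2.66], [-3.11, 3.11]. Speed limits (rad/s): [2.57, 2.57, 3.14, 3.14, 3.14, 3.14].

INTERFACE

Orientations are given as [roll, pitch, yaw] about the fixed x, y, z axes, in that order (R = Rz(yaw) Ry(pitch) Rx(roll)).
In Python, from cell import status, eyes, job gives the robot as it stands.
- The arm moves only by the tool jog_arm, never from a script. Its argument "series" is a list of rows, each a list of 3 entries, a list of its own where there are three numbers: the gripper command: -1 is shut, 1 is fully open, values between are in proportion, then the shift along the tool's x, y, z in m, then the turn, a rotation vector about the tool's x, y, z in rad. In form: [[grip, [x, y, z], [ax, ay, az]], ...]. A call has 1 to 12 rows; each row is the pose to reach, as a shift and turn from the pose commanded when the call began, along the tool's axes at that moment; what a row does not reach only later rows make up. A row lasts 1/12 s, in which the tool goes at most 41.7 mm and 7.16 degrees, less where a joint would pass 70% of its speed; a pose out of reach is approached as far as the arm can. A call with a gripper value outside its range is refused whole. The fingers move at their own pace and stop on an object; "squeeze" is the grip in N (left out, the last holds). Time passes only in rows, so rows that repeat a pose let the fingers close. It gives the time, the measured TCP pose, the force and the opening at its end, in the units of the state.
- status.observe(): the state, without advancing time (a new reading comes with each control period).
- eyes.read_camera(name): name is "scene" or "top"; returns a dict with "img" (480x640x3 uint8, red, green, blue), "range_z" (480x640 float32, m along the optical axis (not along the pixel's ray), 0 where there is no reading), "camera_matrix" (3x3 intrinsics, pixels), "T" (4x4, takes a point from camera to world coordinates). Camera axes: x right, y down, z forward; pixel columns grow to the right and rows downward; lengths in m; the calibration is good to about 2 mm. A picture is of the moment at which its call begins.
- job.hand_in(): hands the job in, once; it reports no verdict.
The state is a dict: "time": time; "qpos": joint angles; "qvel": joint speeds; "joint_efforts": joint torques, N m; "tool_pos": TCP position; "tool_rot": TCP orientation; "contact_force": force on the tool from outside, world axes, zero at the start; "torque": the same for the moment, N m; "opening": finger opening in m.
Only numpy, scipy, OpenCV 4.12 (cv2) and the standard library are available. Lean on these libraries where they do the work, as an engineer would, in place of code of your own. Each camera call takes 0.05 s, during which the arm holds its last target.

## Working session

There is one attempt and no reset: what is moved stays moved. The work goes in short steps, Python scripts to look and compute and a tool call to move; the robot and the scene stay as the last step left them, time stands still between calls to the robot, and variables do not carry over. Pictures are saved under pics/ and viewed, and the job is handed in when it is done.

Besides the shell and the picture viewer there is one more tool, called as a command line: name --argument value ..., lists and objects as JSON in quotes. jog_arm: Moves the arm, as the interface text tells. Its arguments: {"type":"object","properties":{"series":{"type":"array","items":{"type":"array"}},"squeeze":{"type":"number"}},"required":["series"]}

```bash
mkdir -p pics
python3 - <<'E'
from cell import status, eyes
import cv2, numpy as np
print(status.observe())
for n in ("scene","top"):
    d=eyes.read_camera(n)
    np.savez(f"{n}0.npz",**d)
    cv2.imwrite(f"pics/{n}0.png",d["img"][:,:,::-1])
    print(n,d["camera_matrix"],d["T"])
E
```

```text
{'time': 0.0, 'qpos': array([-1.39601643e+00,  3.42702052e-01,  1.52504729e+00,  1.91783780e-06,
        1.27538122e+00, -1.46029696e-01]), 'qvel': array([ 0.00126009,  0.00082411,  0.0008416 , -0.00186084, -0.00013055,
        0.00065539]), 'joint_efforts': array([-1.06962285e-03, -4.31236124e+01, -2.44219315e+01,  7.14340713e-02,
        5.59554377e-02, -1.36664776e-04]), 'tool_pos': array([ 0.16548458, -0.49779813,  0.22604512]), 'tool_rot': array([-3.14007138e+00, -2.25598079e-04,  3.20808861e-01]), 'contact_force': array([-0.44394269, -0.08882227,  0.52340202]), 'torque': array([-0.02024658, -0.05839867, -0.03299125]), 'opening': 0.09200072522592116}
scene [[500.85525412   0.         320.74582834]
 [  0.         500.85525412 239.41075768]
 [  0.           0.           1.        ]] [[-0.03013607  0.83893184 -0.5434015   1.23242443]
 [ 0.99951765  0.02937301 -0.01008385  0.00613797]
 [ 0.00750167 -0.54344328 -0.83941237  1.08468486]
 [ 0.          0.          0.          1.        ]]
top [[586.24792892   0.         325.78056423]
 [  0.         586.24792892 244.07384432]
 [  0.           0.           1.        ]] [[-1.30106699e-02 -9.95541840e-01  9.34193096e-02  4.47640064e-01]
 [-9.99914386e-01  1.30839867e-02  1.72343142e-04  5.54112049e-03]
 [-1.39387181e-03 -9.34090693e-02 -9.95626839e-01  1.45021894e+00]
 [ 0.00000000e+00  0.00000000e+00  0.00000000e+00  1.00000000e+00]]
```

View pics/scene0.png

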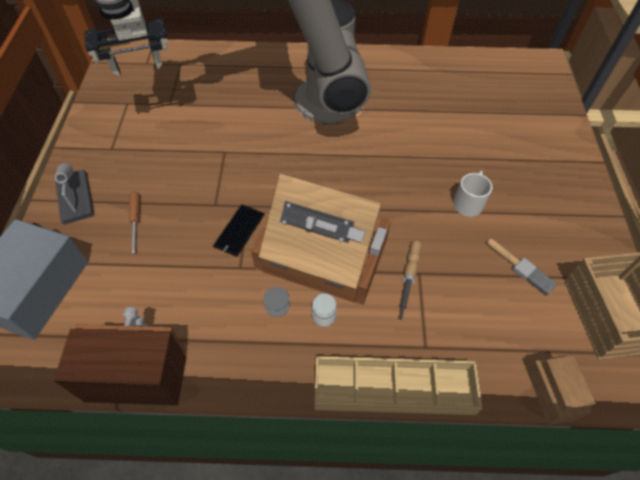

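View pics/top0.png

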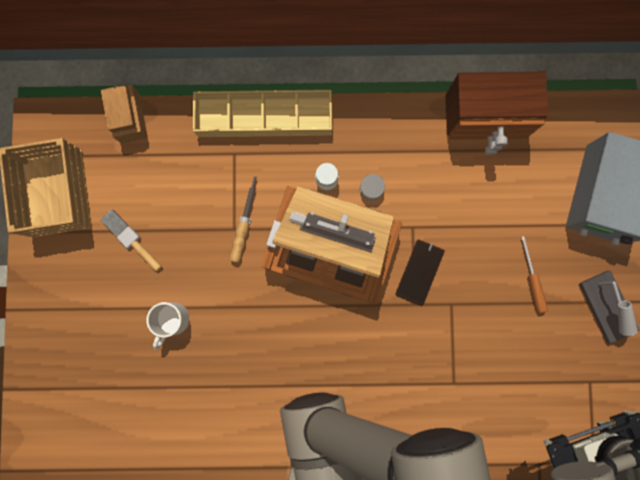

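The chest is at about (335,245) in the top view. Its lid is partly up, the keeper is at (273,235) on the +y cheek, and the bolt grip is near (343,222). In the scene view the lid is at (320,230) and the keeper at (378,240).

```bash
cat > h.py <<'E'
import numpy as np, cv2
def load(f): 
    d=np.load(f); return {k:d[k] for k in d.files}
def cloud(d):
    K=d["camera_matrix"];T=d["T"];z=d["range_z"]
    v,u=np.mgrid[:480,:640]
    p=np.stack([(u-K[0,2])/K[0,0]*z,(v-K[1,2])/K[1,1]*z,z],-1)
    return p@T[:3,:3].T+T[:3,3]
E
python3 - <<'E'
from h import *
for n,(r0,r1,c0,c1) in {"top":(170,310,250,450),"scene":(165,305,210,410)}.items():
    d=load(n+"0.npz"); 
    cv2.imwrite(f"pics/{n}_crop.png",cv2.resize(d["img"][r0:r1,c0:c1,::-1],None,fx=4,fy=4,interpolation=cv2.INTER_CUBIC))
    P=cloud(d); hsv=cv2.cvtColor(d["img"],cv2.COLOR_RGB2HSV)
    if n=="top":
        for v in range(190,305,8): print(v,[tuple(np.round(P[v,u]*1000).astype(int)) for u in (285,300,320,340,360,380)])
    print(n,[ (p,hsv[p[1],p[0]]) for p in ([(300,205),(330,265),(340,250)] if n=="top" else [(300,190),(300,250),(340,270)])])
E
```

```text
190 [(np.int64(721), np.int64(106), np.int64(2)), (np.int64(703), np.int64(64), np.int64(96)), (np.int64(720), np.int64(18), np.int64(1)), (np.int64(720), np.int64(-32), np.int64(-5)), (np.int64(718), np.int64(-82), np.int64(2)), (np.int64(710), np.int64(-128), np.int64(41))]
198 [(np.int64(686), np.int64(100), np.int64(88)), (np.int64(681), np.int64(64), np.int64(112)), (np.int64(683), np.int64(18), np.int64(99)), (np.int64(699), np.int64(-31), np.int64(0)), (np.int64(698), np.int64(-81), np.int64(1)), (np.int64(697), np.int64(-131), np.int64(6))]
206 [(np.int64(666), np.int64(100), np.int64(91)), (np.int64(659), np.int64(63), np.int64(132)), (np.int64(662), np.int64(18), np.int64(112)), (np.int64(663), np.int64(-28), np.int64(101)), (np.int64(665), np.int64(-76), np.int64(80)), (np.int64(678), np.int64(-131), np.int64(-4))]
214 [(np.int64(637), np.int64(95), np.int64(160)), (np.int64(635), np.int64(62), np.int64(170)), (np.int64(640), np.int64(18), np.int64(130)), (np.int64(641), np.int64(-28), np.int64(125)), (np.int64(643), np.int64(-74), np.int64(103)), (np.int64(644), np.int64(
[... 2739 characters left out ...]
p.int64(-6)), (np.int64(458), np.int64(-73), np.int64(72)), (np.int64(458), np.int64(-126), np.int64(5))]
302 [(np.int64(442), np.int64(108), np.int64(-5)), (np.int64(441), np.int64(71), np.int64(3)), (np.int64(441), np.int64(22), np.int64(-4)), (np.int64(440), np.int64(-27), np.int64(-2)), (np.int64(439), np.int64(-76), np.int64(6)), (np.int64(439), np.int64(-126), np.int64(1))]
top [((300, 205), array([ 17, 133, 219], dtype=uint8)), ((330, 265), array([ 13, 167,  98], dtype=uint8)), ((340, 250), array([ 17, 133, 216], dtype=uint8))]
scene [((300, 190), array([ 17, 110, 186], dtype=uint8)), ((300, 250), array([ 16, 108, 187], dtype=uint8)), ((340, 270), array([ 16, 108, 201], dtype=uint8))]
```

```bash
ls pics
```

```text
scene0.png
scene_crop.png
top0.png
top_crop.png
```

Run:
```python
from h import *
for n,lo in (("top",(15,100,150)),("scene",(14,85,140))):
    d=load(n+"0.npz");P=cloud(d);hsv=cv2.cvtColor(d["img"],cv2.COLOR_RGB2HSV)
    m=cv2.inRange(hsv,lo,(22,160,255))
    roi=np.zeros_like(m)
    if n=="top": roi[170:310,255:405]=1
    else: roi[165:300,250:390]=1
    m=m*roi; m=((m>0)&(d["range_z"]>0)&(P[...,2]>.06)).astype(np.uint8)
    m=cv2.morphologyEx(m,cv2.MORPH_OPEN,np.ones((3,3)))
    pts=P[m>0]; 
    for it in range(10):
        c=pts.mean(0); nn=np.linalg.svd(pts-c,full_matrices=False)[2][2]; nn*=np.sign(nn[2])
        r=(P[m>0]-c)@nn; pts=P[m>0][abs(r)<max(.008,.03*0.6**it)]
    ang=np.arccos(nn[2]); h=np.cross([0,0,1],nn); h/=np.linalg.norm(h)
    # lid tilts: normal leans toward... 
    print(n,len(pts),"n",nn,"tilt",ang,"c",c)
    yaw=np.arctan2(nn[1],nn[0]); print("normal horiz dir yaw",yaw)
    # silhouette corners via contour: rays onto plane
    cs,_=cv2.findContours(m,cv2.RETR_EXTERNAL,cv2.CHAIN_APPROX_NONE); cc=np.vstack([q for q in cs if cv2.contourArea(q)>300])[:,0]
    K=d["camera_matrix"];T=d["T"]
    ray=np.c_[(cc[:,0]-K[0,2])/K[0,0],(cc[:,1]-K[1,2])/K[1,1],np.ones(len(cc))]@T[:3,:3].T
    t=((c-T[:3,3])@nn)/(ray@nn); W=T[:3,3]+t[:,None]*ray
    ex=np.array([nn[0],nn[1],0]);ex/=np.linalg.norm(ex);ey=np.cross([0,0,1],ex);es=np.cross(ey,nn)
    a=(W-c)@es;b=(W-c)@ey
    rect=cv2.minAreaRect(np.c_[a,b].astype(np.float32)); print("rect",rect)
    for q in cv2.boxPoints(rect): print(np.round(c+q[0]*es+q[1]*ey,4))
```

```text
top 4888 n [ 0.62738262 -0.21006466  0.74984258] tilt 0.7229722151946629 c [ 0.59915549 -0.01613169  0.15822577]
normal horiz dir yaw -0.3230942783965185
rect ((0.006122507154941559, 0.0006010085344314575), (0.2083132266998291, 0.23890620470046997), 0.42620849609375)
[0.5667 0.1205 0.2237]
[ 0.4921 -0.1064  0.2225]
[ 0.6407 -0.1546  0.0847]
[0.7153 0.0724 0.0859]
scene 7239 n [ 0.62960542 -0.21097701  0.74772034] tilt 0.7261740634704555 c [ 0.60779184 -0.01194042  0.14991032]
normal horiz dir yaw -0.3233343383386724
rect ((-0.0027403458952903748, -0.0022732168436050415), (0.1999422013759613, 0.24055948853492737), 0.054920703172683716)
[0.5724 0.1243 0.2182]
[ 0.4961 -0.1039  0.218 ]
[ 0.6379 -0.1512  0.0853]
[0.7142 0.077  0.0854]
```

View pics/top_crop.png

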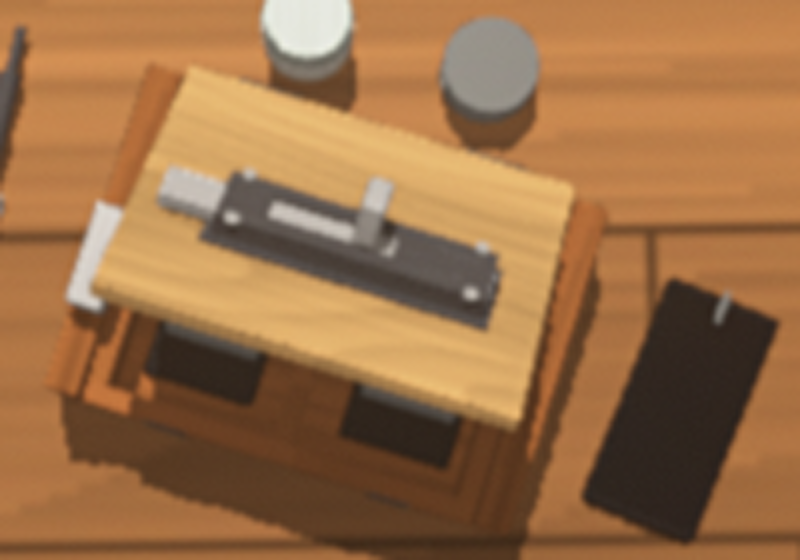

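View pics/scene_crop.png

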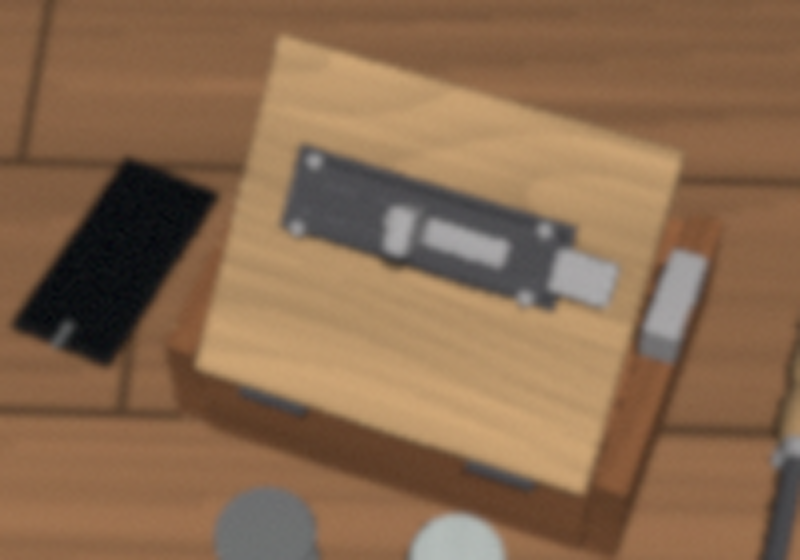

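The crops agree: tilt about 0.725 rad and chest yaw about -0.323. The tab is at top-crop (375,215) and the keeper at top-crop (95,255). Next I'll check the chest frame against the keeper and the tab.

Run:
```python
from h import *
yaw=-.3232;th=.725
e1=np.array([np.cos(yaw),np.sin(yaw),0]);e2=np.array([-np.sin(yaw),np.cos(yaw),0])
O=np.array([.574,-.0035,0])
for n in ("top","scene"):
    d=load(n+"0.npz");P=cloud(d);Q=np.stack([(P-O)@e1,(P-O)@e2,P[...,2]],-1)*1000
    hsv=cv2.cvtColor(d["img"],cv2.COLOR_RGB2HSV)
    grey=(hsv[...,1]<60)&(hsv[...,2]>110)
    k=grey&(abs(Q[...,0]+20)<60)&(Q[...,1]>110)&(Q[...,1]<155)&(Q[...,2]>95)
    print(n,"keeper",np.median(Q[k],0),[ (Q[k][:,i].min(),Q[k][:,i].max()) for i in range(3)])
    # lid coordinates
    x=Q[...,0]-100;z=Q[...,2]-76
    r=-x*np.cos(th)+z*np.sin(th); h=x*np.sin(th)+z*np.cos(th)-12
    g=(h>38)&(h<60)&(r>80)&(r<160)&(abs(Q[...,1])<100)
    print("tab h,r,y",np.median(h[g]),np.median(r[g]),np.median(Q[...,1][g]),g.sum(), Q[...,1][g].min(),Q[...,1][g].max())
    print("px",np.argwhere(g).mean(0)[::-1])
    # brights on tab: ray cast of tab-top on plane h=51
    K=d["camera_matrix"];T=d["T"]
    w=grey&(h>25)&(r>80)&(r<160)&(abs(Q[...,1])<60)
    uv=np.argwhere(w)[:,::-1]
    print(len(uv),uv.mean(0) if len(uv) else 0)
def lid(r,th,extra=12): 
    c=O+e1*(.1-r*np.cos(th)+extra/1e3*np.sin(th)); c[2]=.076+r*np.sin(th)+extra/1e3*np.cos(th); return c.round(4)
for t in (.725,.6,.5,.4,.3,.2,.1,0): print(t,lid(.175,t))
print("tab at slide 0",O+e1*-.02+e2*-.02, "home", O+e1*-.02+e2*.035)
```

```text
top keeper [-18.7772577  131.47710255 118.16770254] [(np.float64(-47.90669181750748), np.float64(11.866980206661404)), (np.float64(112.1816446837445), np.float64(139.2969846835035)), (np.float64(110.44955586069216), np.float64(217.83546145789168))]
tab h,r,y 51.26824105671004 127.4565409499985 -14.17156875019219 77 -21.063468816085518 -7.333086048233804
px [343.07792208 220.63636364]
97 [342.39175258 222.8556701 ]
scene keeper [-14.30664982 131.92180805 116.29768473] [(np.float64(-51.73435978520203), np.float64(12.136539118887498)), (np.float64(120.44123639259536), np.float64(141.67561318959832)), (np.float64(95.41394715957586), np.float64(122.78942587097397))]
tab h,r,y 49.85710017640145 120.4802595507705 -9.98336623386452 87 -18.34282828762068 -4.430241875494316
px [309.70114943 222.42528736]
81 [309.71604938 222.0617284 ]
0.725 [0.5522 0.0038 0.201 ]
0.6 [0.5383 0.0085 0.1847]
0.5 [0.5287 0.0117 0.1704]
0.4 [0.5204 0.0144 0.1552]
0.3 [0.5137 0.0167 0.1392]
0.2 [0.5085 0.0185 0.1225]
0.1 [0.5048 0.0197 0.1054]
0 [0.5029 0.0203 0.088 ]
tab at slide 0 [ 0.54868347 -0.01611243  0.        ] home [0.56615161 0.03603989 0.        ]
```

The keeper's centre and top height and the tab's height and radius all match the spec within a few mm (scene view: up to 6). The slide starts at about 6–10 mm. Next I close the fingers and move over the front edge of the lid.

jog_arm --series '[[-1, [0.02, 0, -0.035], [0, 0, 0]], [-1, [0.04, -0.02, -0.06], [0, 0, 0.1]], [-1, [0.26, -0.18, -0.06], [0, 0, 0.32]], [-1, [0.26, -0.18, -0.06], [0, 0, 0.32]], [-1, [0.26, -0.18, -0.06], [0, 0, 0.32]], [-1, [0.26, -0.18, -0.06], [0, 0, 0.32]], [-1, [0.26, -0.18, -0.06], [0, 0, 0.32]], [-1, [0.26, -0.18, -0.06], [0, 0, 0.32]], [-1, [0.26, -0.18, -0.06], [0, 0, 0.32]], [-1, [0.26, -0.18, -0.06], [0, 0, 0.32]], [-1, [0.26, -0.18, -0.06], [0, 0, 0.32]]]' --squeeze 20

```text
time: 1.02
tool_pos: [0.356, -0.2444, 0.2866]
tool_rot: [3.142, 0.0, 0.004]
contact_force: [0.3, -0.3, 0.1]
opening: 0.023
```

jog_arm --series '[[-1, [0.194, -0.249, 0.007], [0, 0, 0.327]], [-1, [0.194, -0.249, 0.007], [0, 0, 0.327]], [-1, [0.194, -0.249, 0.007], [0, 0, 0.327]], [-1, [0.194, -0.249, 0.007], [0, 0, 0.327]], [-1, [0.194, -0.249, 0.007], [0, 0, 0.327]], [-1, [0.194, -0.249, 0.007], [0, 0, 0.327]], [-1, [0.194, -0.249, 0.007], [0, 0, 0.327]], [-1, [0.194, -0.249, 0.007], [0, 0, 0.327]], [-1, [0.194, -0.249, 0.007], [0, 0, 0.327]], [-1, [0.194, -0.249, 0.007], [0, 0, 0.327]], [-1, [0.194, -0.249, 0.007], [0, 0, 0.327]]]'

```text
time: 1.93
tool_pos: [0.5491, 0.0025, 0.279]
tool_rot: [3.14, 0.001, -0.327]
contact_force: [-0.3, 0.2, 1.3]
opening: 0.0006
```

jog_arm --series '[[-1, [0, 0, 0.03], [0, 0, 0]], [-1, [0, 0, 0.055], [0, 0, 0]], [-1, [0, 0, 0.068], [0, 0, 0]], [-1, [-0.003, 0, 0.077], [0, 0, 0]], [-1, [-0.009, 0, 0.086], [0, 0, 0]], [-1, [-0.0145, 0, 0.093], [0, 0, 0]], [-1, [-0.0145, 0, 0.093], [0, 0, 0]]]'

```text
time: 2.52
tool_pos: [0.5341, 0.0074, 0.1861]
tool_rot: [3.141, 0.001, -0.328]
contact_force: [0.1, 0.2, 0.5]
opening: 0.0003
```

```bash
cat > snap.py <<'E'
import sys
from h import *
from cell import eyes,status
t=sys.argv[1]
ims=[]
for n,(r0,r1,c0,c1) in {"top":(170,310,250,450),"scene":(165,305,210,410)}.items():
    d=eyes.read_camera(n); np.savez(f"{n}{t}.npz",**d)
    ims.append(cv2.resize(d["img"][r0:r1,c0:c1,::-1],None,fx=4,fy=4,interpolation=cv2.INTER_CUBIC)[::1])
cv2.imwrite(f"pics/both{t}.png",cv2.resize(np.vstack(ims),(428,600)))
s=status.observe(); print(s["time"],s["contact_force"],s["tool_pos"])
E
python3 snap.py 1
```

```text
2.6167 [ 0.07484205 -0.72334983  0.17078996] [0.5353675  0.00784529 0.18718484]
```

View pics/both1.png

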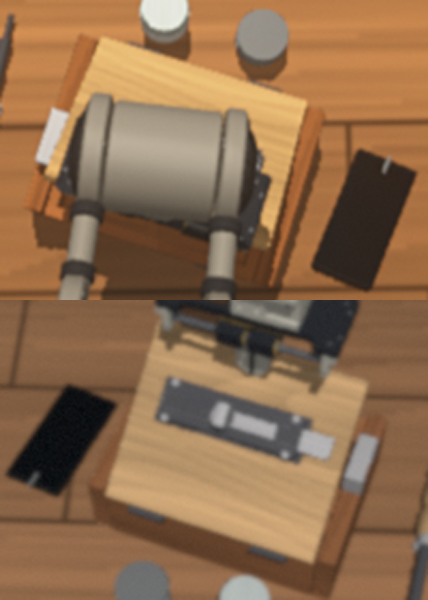

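The picture shows the fingertips on the bare wood by the lid's front edge (lower half, at 250,360), clear of the track and the tab. I continue along the arc.

jog_arm --series '[[-1, [-0.0105, 0, 0.014], [0, 0, 0]], [-1, [-0.0195, 0, 0.0295], [0, 0, 0]], [-1, [-0.0265, 0, 0.046], [0, 0, 0]], [-1, [-0.032, 0, 0.063], [0, 0, 0]], [-1, [-0.036, 0, 0.08], [0, 0, 0]], [-1, [-0.038, 0, 0.092], [0, 0, 0]], [-1, [-0.038, 0, 0.098], [0, 0, 0]], [-1, [-0.038, 0, 0.098], [0, 0, 0]]]'

```text
time: 3.28
tool_pos: [0.4996, 0.0205, 0.0888]
tool_rot: [3.142, 0.001, -0.326]
contact_force: [-0.5, -0.2, 0.4]
opening: 0.0004
```

jog_arm --series '[[-1, [0, 0, 0.003], [0, 0, 0]], [-1, [0, 0, 0.005], [0, 0, 0]], [-1, [0, 0, 0.005], [0, 0, 0]]]'

```text
time: 3.53
tool_pos: [0.5003, 0.0205, 0.0879]
tool_rot: [-3.141, -0.003, -0.326]
contact_force: [-12.3, 0.7, 34.0]
opening: 0.0
```

```bash
python3 snap.py 2
```

```text
3.6333 [-12.57814066   0.86131579  34.5781106 ] [0.50030918 0.020448   0.08787919]
```

View pics/both2.png

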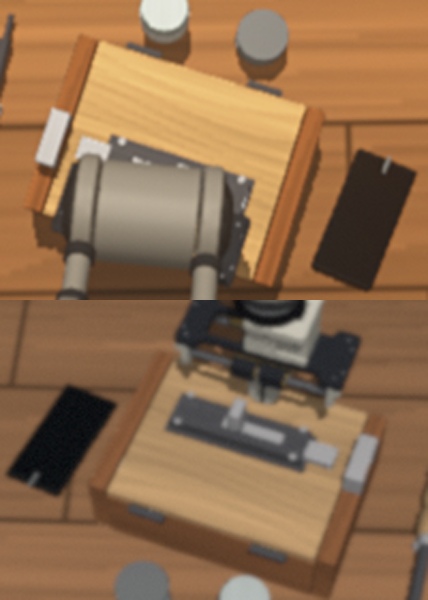

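The force went to 34 N with the tip at z = 88 mm. In the picture the lid lies flush between the cheeks, the tab is at (235,412) and the bolt's tip is clear of the keeper. I lift off and measure the tab.

jog_arm --series '[[-1, [0, 0, -0.03], [0, 0, 0]], [-1, [0, 0, -0.07], [0, 0, 0]], [-1, [0, 0, -0.08], [0, 0, 0]], [-1, [0, 0, -0.08], [0, 0, 0]]]'

```text
time: 3.97
tool_pos: [0.5022, 0.0202, 0.1678]
tool_rot: [-3.14, -0.008, -0.326]
contact_force: [0.1, 0.3, 0.9]
opening: 0.0008
```

```bash
python3 snap.py 3
python3 - <<'E'
from h import *
yaw=-.3232
e1=np.array([np.cos(yaw),np.sin(yaw),0]);e2=np.array([-np.sin(yaw),np.cos(yaw),0]);O=np.array([.574,-.0035,0])
d=load("scene3.npz");P=cloud(d);Q=np.stack([(P-O)@e1,(P-O)@e2,P[...,2]],-1)*1000
lidm=(abs(Q[...,0]-50)<40)&(abs(Q[...,1])<100)&(Q[...,2]>60)&(Q[...,2]<120)
A=np.c_[Q[lidm][:,0],np.ones(lidm.sum())]; print("lid slope,z100",np.linalg.lstsq(A,Q[lidm][:,2],rcond=None)[0], np.median(Q[lidm][:,2]))
lm=(Q[...,0]<-50)&(Q[...,0]>-98)&(abs(Q[...,1])<105)&(Q[...,2]>60)&(Q[...,2]<150); print("front z",np.median(Q[lm][:,2]))
g=(Q[...,2]>128)&(Q[...,2]<145)&(abs(Q[...,0]+20)<25)&(abs(Q[...,1])<60)
print("tab",g.sum(),np.median(Q[g],0),Q[g].min(0),Q[g].max(0))
hsv=cv2.cvtColor(d["img"],cv2.COLOR_RGB2HSV)
b=(hsv[...,1]<60)&(hsv[...,2]>110)&(Q[...,2]>90)&(Q[...,2]<112)&(Q[...,1]>70)&(Q[...,1]<119)&(abs(Q[...,0]+20)<25)
print("bolt tip",b.sum(),Q[b].min(0),Q[b].max(0))
E
```

```text
4.0667 [-1.38114104  0.79380918 -0.72681008] [0.49982684 0.02048779 0.16404189]
lid slope,z100 [1.26173036e-03 8.78620889e+01] 87.91959472055993
front z 88.0736425611463
tab 72 [-15.44658396 -10.5459597  137.94544488] [-30.91914334 -18.48368156 128.48282334] [ -4.85139794  -4.120904   141.95611438]
bolt tip 150 [-39.63014823  70.11794122  91.06842467] [ -6.131115   118.22716988 107.1014119 ]
```

View pics/both3.png

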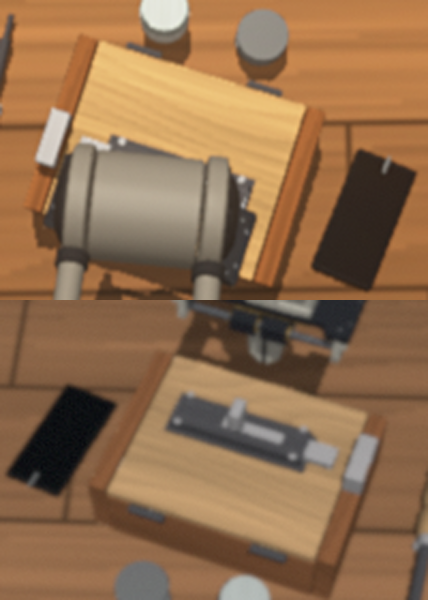

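The lid is level: slope 0.001, top at 87.9 mm at the rear and 88.1 mm at the front. The tab is at chest y of about -11 mm, at (235,412) in the lower half. I move to its -y side and go down.

jog_arm --series '[[-1, [0.03, 0.028, -0.004], [0, 0, 0]], [-1, [0.059, 0.054, -0.004], [0, 0, 0]], [-1, [0.059, 0.056, 0.0], [0, 0, 0]], [-1, [0.059, 0.056, 0.025], [0, 0, 0]], [-1, [0.059, 0.056, 0.049], [0, 0, 0]], [-1, [0.059, 0.056, 0.049], [0, 0, 0]], [-1, [0.059, 0.056, 0.049], [0, 0, 0]]]'

```text
time: 4.65
tool_pos: [0.5361, -0.0511, 0.1128]
tool_rot: [3.141, 0.005, -0.326]
contact_force: [-0.3, 0.8, 0.0]
opening: 0.0006
```

```bash
python3 snap.py 4
```

```text
4.75 [-0.30533016 -0.11614137  0.55829041] [ 0.53791481 -0.05136874  0.11518355]
```

View pics/both4.png

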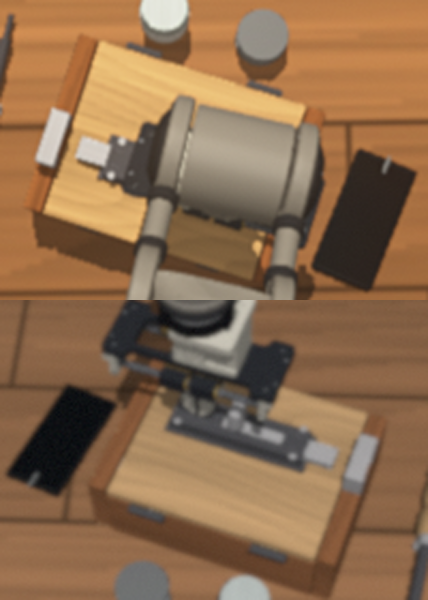

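The shut fingers are at (197,400), on the -y side of the tab and at track level, with no force. I push in steps towards +y.

jog_arm --series '[[-1, [0, -0.01, 0], [0, 0, 0]], [-1, [0, -0.018, 0], [0, 0, 0]], [-1, [0, -0.025, 0], [0, 0, 0]], [-1, [0, -0.032, 0], [0, 0, 0]], [-1, [0, -0.039, 0], [0, 0, 0]], [-1, [0, -0.046, 0], [0, 0, 0]], [-1, [0, -0.052, 0], [0, 0, 0]], [-1, [0, -0.052, 0], [0, 0, 0]]]'

```text
time: 5.42
tool_pos: [0.5546, -0.0007, 0.1147]
tool_rot: [-3.141, -0.0, -0.325]
contact_force: [-0.2, 0.1, 0.2]
opening: 0.0004
```

```bash
python3 snap.py 5
```

```text
5.5167 [-1.08545003 -0.0946135   0.46371456] [ 0.55391662 -0.00133644  0.11426864]
```

View pics/both5.png

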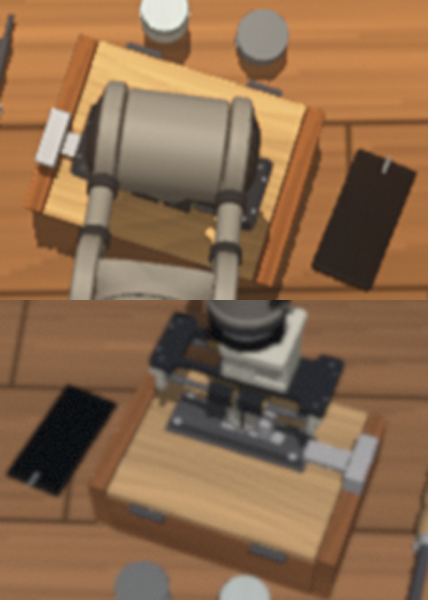

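The bolt is entering the keeper (about (345,455)). I push on to the end stop in small steps.

jog_arm --series '[[-1, [0, -0.004, 0], [0, 0, 0]], [-1, [0, -0.008, 0], [0, 0, 0]], [-1, [0, -0.012, 0], [0, 0, 0]], [-1, [0, -0.012, 0], [0, 0, 0]]]'

```text
time: 5.85
tool_pos: [0.5578, 0.0098, 0.1143]
tool_rot: [3.141, 0.001, -0.326]
contact_force: [-1.0, -0.6, 0.4]
opening: 0.0005
```

jog_arm --series '[[-1, [0, -0.003, 0], [0, 0, 0]], [-1, [0, -0.005, 0], [0, 0, 0]], [-1, [0, -0.005, 0], [0, 0, 0]]]'

```text
time: 6.1
tool_pos: [0.5582, 0.0112, 0.1144]
tool_rot: [3.136, 0.002, -0.326]
contact_force: [-6.2, -15.1, 1.6]
opening: 0.0002
```

It met the stop: about 16 N, with the TCP at chest y of about 9 mm, as predicted for home. I back off, lift clear and check.

jog_arm --series '[[-1, [0, 0.012, 0], [0, 0, 0]], [-1, [0, 0.02, 0], [0, 0, 0]], [-1, [0, 0.02, -0.03], [0, 0, 0]], [-1, [0, 0.02, -0.07], [0, 0, 0]], [-1, [0, 0.02, -0.11], [0, 0, 0]], [-1, [-0.04, 0.02, -0.15], [0, 0, 0]], [-1, [-0.08, 0.04, -0.17], [0, 0, 0]], [-1, [-0.12, 0.07, -0.17], [0, 0, 0]], [-1, [-0.15, 0.1, -0.17], [0, 0, 0]], [-1, [-0.15, 0.13, -0.17], [0, 0, 0]], [-1, [-0.15, 0.13, -0.17], [0, 0, 0]]]'

```text
time: 7.02
tool_pos: [0.3728, -0.0627, 0.2856]
tool_rot: [3.141, -0.002, -0.327]
contact_force: [0.7, 0.1, -0.1]
opening: 0.0007
```

```bash
python3 snap.py 6
python3 - <<'E'
from h import *
yaw=-.3232
e1=np.array([np.cos(yaw),np.sin(yaw),0]);e2=np.array([-np.sin(yaw),np.cos(yaw),0]);O=np.array([.574,-.0035,0])
for n in ("scene","top"):
    d=load(n+"6.npz");P=cloud(d);Q=np.stack([(P-O)@e1,(P-O)@e2,P[...,2]],-1)*1000
    for lo,hi in ((-98,-50),(10,95)):
        lm=(Q[...,0]<hi)&(Q[...,0]>lo)&(abs(Q[...,1])<105)&(Q[...,2]>60)&(Q[...,2]<150); print(n,"lid z",np.median(Q[lm][:,2]))
    g=(Q[...,2]>128)&(Q[...,2]<145)&(abs(Q[...,0]+20)<25)&(abs(Q[...,1])<60)
    if g.any(): print("tab",g.sum(),np.median(Q[g],0),Q[g].min(0),Q[g].max(0))
    a=load(n+"0.npz")["img"].astype(int); df=abs(a-d["img"]).max(2)>60
    df=cv2.morphologyEx(df.astype(np.uint8),cv2.MORPH_OPEN,np.ones((3,3)))
    print([s[:4].tolist() for s in cv2.connectedComponentsWithStats(df)[2][1:] if s[4]>30])
E
```

```text
7.1167 [ 1.44941771  0.80458398 -0.01744353] [ 0.37540066 -0.06204991  0.28553066]
scene lid z 88.18966965775554
scene lid z 87.9905701717661
tab 72 [-15.61627414  35.77775962 137.37797494] [-32.53459197  28.1150844  128.15852239] [ -5.79630879  42.05736313 141.56264924]
[[99, 0, 16, 3], [111, 0, 36, 38], [276, 1, 22, 12], [318, 0, 19, 27], [395, 12, 18, 23], [285, 17, 15, 17], [352, 19, 27, 26], [377, 32, 11, 13], [281, 35, 24, 7], [94, 37, 39, 23], [149, 38, 13, 14], [406, 40, 10, 7], [198, 42, 83, 24], [285, 43, 41, 28], [365, 46, 40, 35], [406, 46, 16, 33], [156, 66, 21, 15], [342, 67, 24, 12], [252, 70, 7, 8], [287, 71, 31, 14], [200, 74, 22, 7], [323, 77, 10, 9], [321, 92, 41, 28], [377, 99, 9, 5], [136, 105, 14, 7], [274, 109, 56, 45], [318, 116, 40, 20], [266, 128, 16, 17], [292, 179, 10, 5], [281, 190, 9, 6], [312, 190, 30, 7], [282, 203, 61, 23], [359, 204, 20, 8], [306, 217, 7, 12], [348, 228, 7, 9], [365, 235, 9, 9]]
top lid z 88.73165623653945
top lid z 88.79813278006154
tab 71 [-18.78011727  31.69919353 139.00294474] [-31.23900433  25.23456618 129.50252206] [ -5.31050459  38.9155372  144.79435557]
[[309, 190, 26, 10], [365, 208, 16, 7], [290, 213, 85, 39], [273, 233, 96, 39], [271, 246, 111, 56], [311, 307, 34, 54], [337, 318, 17, 32], [350, 325, 61, 45], [409, 345, 19, 38], [281, 364, 103, 57], [330, 386, 82, 44], [317, 409, 30, 33], [546, 412, 94, 52], [402, 428, 84, 35], [284, 430, 11, 31], [305, 430, 9, 18], [318, 443, 43, 35], [232, 448, 43, 17], [220, 457, 9, 11], [375, 459, 17, 21], [414, 459, 64, 21], [616, 460, 19, 7], [541, 465, 16, 15], [611, 465, 18, 15], [633, 464, 7, 16], [215, 466, 45, 14], [508, 466, 30, 14], [273, 469, 14, 11], [392, 472, 9, 8], [232, 474, 22, 6]]
```

View pics/both6.png

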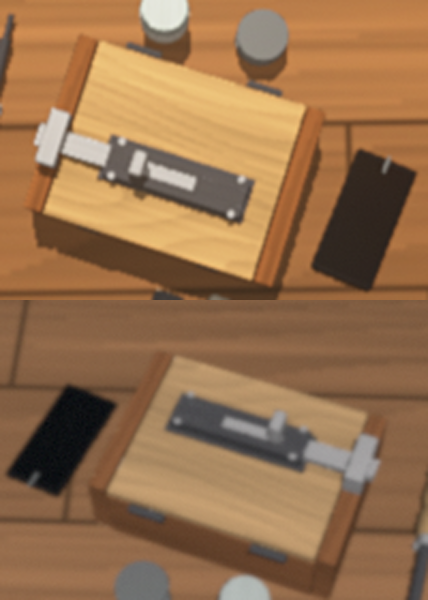

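The tab sits at chest y of 32–36 mm (home is 35), the bolt's tip shows through the keeper, the lid is level at 88 mm, and only the chest and arm areas changed. I'm handing in.

```bash
python3 -c "
from cell import job
print(job.hand_in())"
```

```text
the job is handed in; nothing more can be done
None
```

The lid is shut and the bolt is home in its keeper. I handed the job in at about 7 s of the 46 s, with the arm clear of everything; no verdict was reported.

- **Lid:** I pushed it down along its arc with the shut fingers until the force reached about 34 N. It measured level, with its top at 88–89 mm front and rear, and the bolt's tip was still outside the keeper at that point.
- **Bolt:** I pushed the tab until it met a stop at about 16 N, well above its 3 N friction. The tab then measured y = 35.8 mm in the scene view and 31.7 mm in the top view, where home is 35. The two views disagree by 4 mm. Taken alone, the top view puts the slide at 51.7 mm, just past the required 50. The average gives about 54 mm, and the bolt's tip can be seen through the keeper.
- **Other things:** Comparing the pictures before and after, only the chest and arm areas changed. I did not measure the position of each thing separately.

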